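Lift a weighed bread roll off the scale with tongs

ROBOT

A 7-joint arm with a two-finger parallel gripper is mounted at the origin on a cart in front of the work surface, level with it; the furniture and walls round the work are solid. World frame = base frame: x ahead of the robot, y to its left, z up, the work surface at z = 0. Lengths are in m, angles in degrees, forces in N, time in s.
With the tool pointing down it reaches from about 0.425 to 0.875 m from the base axis. Payload 4.7 kg.
Tool frame: the origin (TCP) lies at the very end of the fingers, on their centre line; the grasp point (between the pads) lies 19 mm behind it; z points along the fingers, y is the direction in which the jaws open and shut (so a half turn about z gives the same grasp; the last joint's range is limited). The gripper opens to 87 mm and grips with 3 to 60 N. Pads are 19 mm wide; open, the fingers measure 117 mm over their backs; the gripper's body (75 mm by 190 mm) begins 51 mm behind the grasp point.
Start: joints at [-69.494, 18.392, -4.016, 83.108, 1.295, 78.541, -3.26], TCP at [0.219, 0.612, 0.223] pointing down, gripper open.
Joint ranges: [-163.93, 163.93], [-17.29, 119.83], [-79.2, 71.16], [3.27, 140.29], [-89.18, 269.18], [5.43, 117.66], [-154.24, 154.24]. Speed limits (degrees/s): [147.25, 147.25, 180, 180, 180, 180, 180].

INTERFACE

Orientations are given as [roll, pitch, yaw] about the fixed x, y, z axes, in that order (R = Rz(yaw) Ry(pitch) Rx(roll)).
In Python, from cell import monitor, read_camera, camera_info, env, look_for gives the robot as it stands.
- The arm moves only by the tool servo_tool, never from a script. Its argument "commands" is one flat list of numbers, 6 for each row, row after row: the shift along the tool's x, y, z in mm, then the turn, a rotation vector about the tool's x, y, z in degrees. A call has 1 to 10 rows; each row shifts and turns the commanded pose from where the row before left it, along the tool's axes as they then stand; what a row does not reach is not made up. A row lasts 1/10 s, in which the tool goes at most 50 mm and 8.59 degrees, less where a joint would pass 70% of its speed; a pose out of reach is approached as far as the arm can. A call is refused whole if a number of a shift passes 50 or a number of a turn 8.59, either way. A call with a gripper value outside its range is refused whole. "jaw" is the finger opening in mm, from 0 to 87, set as the call begins (left out, the last holds). The fingers move at their own pace and stop on an object; "newtons" is the grip in N (left out, the last holds). Time passes only in rows, so rows that do not move let the fingers close. It gives the time, the measured TCP pose, the force and the opening at its end, in the units of the state.
- monitor.get_obs(): the state, without advancing time (a new reading comes with each control period).
- read_camera(name): name is "side" or "top" or "wrist"; returns (picture, depth): 384x512x3 uint8, red, green, blue; 384x512 float32, m along the optical axis (not along the pixel's ray), 0 where there is no reading.
- camera_info(name): a dict with "camera_matrix" (3x3 intrinsics, pixels), "k1" (the pictures are not rectified: a ray, as slopes to the right and down, at radius r is drawn at 1 + k1 r^2 times it, then the intrinsics apply), "R" (3x3) and "t" (3): a world point X has camera coordinates R X + t; the wrist camera has in their place "T_tool_cam" (4x4, takes a point from camera to tool coordinates, whose origin is the TCP and whose axes are the flange's). Camera axes: x right, y down, z forward; pixel columns grow to the right and rows downward; lengths in m; the calibration is good to about 2 mm. A picture is of the moment at which its call begins: read the wrist's pose just before it. camera_info takes no time and is no camera call.
- env.sign_off(): hands the job in, once; it reports no verdict.
Trained networks look in the newest picture that a camera, given by its name, has taken for a name from the list of things; names that differ only in an ending like _2 or _b are one class to them, and where a whole thing is asked for, a point or a joint stands for the part that bears it (a point fixed in the world has none). Each returns a list of dicts, best first, with "conf" (0 to 1); they miss things now and then, are a little off and sometimes report something else, mostly with a low value. They report only what shows in the picture. A call takes as long as a camera call. They do not tell look-alikes from the thing itself.
- look_for(camera, label): "box" ([left, top, width, height] in pixels, round what is visible of it).
The state is a dict: "time_s": time; "qpos": joint angles; "joint_velocities": joint speeds; "effort": joint torques, N m; "tool_pos": TCP position; "tool_rot": TCP orientation; "force": force on the tool from outside, world axes, zero at the start; "wrist_torque": the same for the moment, N m; "grip_width": finger opening in m.
Only numpy, scipy, OpenCV 4.12 (cv2) and the standard library are available. Lean on these libraries where they do the work, as an engineer would, in place of code of your own. Each camera call takes 0.05 s, during which the arm holds its last target.

TASK

The pulled-out upper drawer of the white organiser hangs over the bread roll on the kitchen scale: first push that drawer fully home, so that it snaps into its catch. Then pick up the sprung kitchen tongs, close their tips on the roll and lift it about 10 cm clear above the scale, and finish with the gripper still holding the tongs and the roll hanging still between the tips. Touch the roll with nothing but the tongs, and leave the whisk, the spice jar and the tumbler where they stand.

Things in the scene. Friction and masses are not known exactly. Their poses are not given: they have to be found in the camera images.
- organiser: White two-drawer organiser, 178 deep x 190 wide x 135 mm high, fixed. Origin: centre of its underside; x to its back, y to its left as seen from the robot. Cabinet front 81 mm from the origin at -x. The upper drawer (front 182 mm wide, 72 to 130 mm above the worktop, underside at 70 mm) stands open to -x over the scale. The lower drawer is shut and does not move.
- organiser_drawer_2 (a joint): How far the upper drawer is pulled out, in m: 0 is fully home, starts at 0.085 to 0.105. It slides with about 1 N; about 10 mm from home it meets a spring catch (about 4 N to push past), which over the last 4 mm draws it home and keeps it there.
- drawer_front (a point): Middle of the outer face of the upper drawer's front panel, 115 mm above the worktop; moves with the drawer. Just below it, at 103 to 107 mm height, a lip 50 mm wide sticks out 8 mm from the panel; panel and lip can both be pushed.
- scale: Flat white kitchen scale, 195 x 155 mm, fixed. Origin: centre of its underside. Its weighing plate is 24 mm above the worktop, from 42 mm in front of (-x) to 94 mm behind (+x) the origin, 148 mm wide.
- bread_roll: Small round bread roll, rigid, with a cross cut on top: 46 mm in diameter (widest 12 to 18 mm above its underside), 38 mm high, flat bottom, 30 to 65 g. Origin: centre of its underside, z up. It sits on the weighing plate, 135 to 150 mm in front of the organiser's origin, with its top 62 mm above the worktop.
- roll_mid (a point): Middle of the roll, 16 mm above its underside, on its axis.
- tongs: Steel kitchen tongs, 240 mm long, 24 mm high, 82 g, lying flat, arms opening sideways. Origin: between the arms, on the underside; x to the tips, y to the left arm. Pivot at x = -110 mm, a ring behind it, middle of the tips at x = +77 mm. Ribbed black finger rests, 21 mm high, 44 mm long between low ridges, sit outside, centred at x = -11 mm. Both arms move alike; a spring keeps them open.
- tongs_grip (a point): Where to grip the tongs from above: between the finger rests, 11 mm behind the tongs' origin, 12 mm up. Width over the rests here: 54 mm open, about 40 mm with the tips closed on the roll. The spring pushes 6 N (open) to 9 N (shut) outwards on each rest: half-closed fingers at 48 mm carry the tongs, with a gap of about 60 mm left at the tips (71 mm when fully open).
- tongs_tip_l (a point): Middle of the cup at the tip of the tongs' left (+y) arm, 12 mm above their underside, 88 mm ahead of tongs_grip; moves with the arm. Cup 45 mm long, 23 mm high. The gap between the tips shrinks 1.9 times as much as the width at tongs_grip.
- tongs_tip_r (a point): Middle of the cup at the tip of the tongs' right (-y) arm, likewise.
- whisk: Wire whisk, 297 mm long, up to 64 mm wide and 57 mm high, lying on the worktop on the other side from the tongs (which lies left and which right changes). Not to be moved. Origin: underside, mid-length; handle to -x.
- spice_jar: Spice jar, 47 mm in diameter, 98 mm high, standing at the left. Not to be moved. Origin: centre of its underside.
- tumbler: Brushed steel tumbler, 70 mm in diameter, 120 mm high, standing at the right. Not to be moved. Origin: centre of its underside.
Mind the look-alikes: they are no part of the job. There is more than one size of the scale; the job needs the larger.

How it is judged (in metres and radians):
On the way, in this order (a step that is already met when the one before it is completed fails the run):
1. the upper drawer is pushed home into its catch (value of joint organiser_drawer_2 below 0.003 m), for 0.2 s.
2. then the tongs are picked up with the gripper (contact force between the fingers and tongs above 0.5 N and height (world z) of tongs above 0.012 m), for 0.2 s.
At the end, for the whole second after the job is handed in: Drawer home (within 3 mm). The gripper holds the tongs, which touch neither scale nor organiser; the roll is still (under 3 cm/s), carried by the tongs' tips alone (middle within 45 mm of each tip), its middle over 105 mm above the worktop (underside 65 mm above the plate) (value of joint organiser_drawer_2 below 0.003 m and height (world z) of roll_mid above 0.105 m and linear speed of bread_roll below 0.03 m/s and contact force between tongs and bread_roll above 1 N and distance between roll_mid and tongs_tip_l below 0.045 m and distance between roll_mid and tongs_tip_r below 0.045 m and contact force between the fingers and tongs above 0.5 N and contact force between the fingers and bread_roll below 0.05 N and contact force between each of bread_roll, tongs and scale below 0.05 N and contact force between each of bread_roll, tongs and organiser below 0.05 N); the arm keeps its last pose, push and grip.
It fails at once if the robot touches the roll itself (contact force between any of the fingers, the arm and bread_roll above 0.5 N).
It fails at once if the whisk, the spice jar or the tumbler is moved by more than 4 cm (distance of any of whisk, spice_jar, tumbler from where it was at the start of the episode above 0.04 m).
It also fails if it takes over 61 s, if anything falls off the work surface, if the arm or the gripper's body presses on something with over 40 N, if the wrist force passes 120 N, or if a joint passes its speed limit or range.

## Working session

There is one attempt and no reset: what is moved stays moved. The work goes in short steps, Python scripts to look and compute and a tool call to move; the robot and the scene stay as the last step left them, time stands still between calls to the robot, and variables do not carry over. Pictures are saved under pics/ and viewed, and the job is handed in when it is done.

Besides the shell and the picture viewer there is one more tool, called as name(argument=value, ...), one argument or row to a line, values as JSON. servo_tool: Moves the arm, as the interface text tells. Its arguments: {"type":"object","properties":{"commands":{"type":"array","items":{"type":"number"}},"jaw":{"type":"number"},"newtons":{"type":"number"}},"required":["commands"]}

```bash
ls; mkdir -p pics; python3 - <<'E'
from cell import monitor, read_camera, camera_info, env, look_for
import cv2
print(monitor.get_obs())
for c in ("top","side"):
    p,d=read_camera(c); cv2.imwrite(f"pics/{c}0.png",p[:,:,::-1]); 
    i=camera_info(c); print(c,i)
    for n in ("organiser","drawer_front","scale","bread_roll","tongs","whisk","spice_jar","tumbler"):
        print(n,look_for(c,n)[:3])
E
```

```text
pics
{'time_s': 0.0, 'qpos': array([-69.49138509,  18.43759667,  -4.01746126,  83.17668706,
         1.29589033,  78.53938276,  -3.26137545]), 'joint_velocities': array([-0.15616507,  0.0527957 ,  0.08100632, -0.07304227,  0.07882217,
       -0.0317715 ,  0.01572477]), 'effort': array([ 1.71232268e-04, -4.91296613e+01, -4.03988706e-01, -3.12518191e+01,
       -6.39714953e-02,  4.39231354e-02,  1.63482664e-04]), 'tool_pos': array([0.21896472, 0.61141404, 0.22146271]), 'tool_rot': array([-1.79891636e+02,  6.06067209e-03,  1.60301813e+02]), 'force': array([ 0.44707959, -0.41769491,  0.7282993 ]), 'wrist_torque': array([ 0.01191275, -0.05062249,  0.00488004]), 'grip_width': 0.08706598427759214}
top {'camera_matrix': array([[406.34570939,   0.        , 258.63410759],
       [  0.        , 406.34570939, 196.28407766],
       [  0.        ,   0.        ,   1.        ]]), 'k1': 0.01815380124202097, 'R': array([[ 0.0200275 , -0.99979872, -0.00118922],
       [-0.98375508, -0.01949386, -0.1784543 ],
       [ 0.1783952 ,  0.0047439 , -0.98394748]]), 't': array([-0.03960006,  0.6298041 ,  1.3437
[... 1092 characters left out ...]
07028677])}
organiser [{'box': [246.8, 152.7, 110.8, 84.5], 'conf': 0.83}, {'box': [147.0, 169.7, 55.5, 14.9], 'conf': 0.54}]
drawer_front [{'box': [246.1, 174.7, 71.2, 54.7], 'conf': 0.78}]
scale [{'box': [185.1, 185.9, 59.6, 35.4], 'conf': 0.87}, {'box': [221.0, 214.0, 82.7, 56.2], 'conf': 0.86}]
bread_roll [{'box': [270.2, 219.7, 17.0, 12.9], 'conf': 0.52}]
tongs [{'box': [136.5, 170.7, 70.3, 21.3], 'conf': 0.6}, {'box': [142.8, 176.9, 64.2, 16.4], 'conf': 0.2}]
whisk [{'box': [239.2, 265.6, 79.0, 66.8], 'conf': 0.65}, {'box': [129.3, 171.6, 78.8, 19.1], 'conf': 0.43}]
spice_jar [{'box': [222.2, 144.9, 19.8, 30.9], 'conf': 0.66}]
tumbler [{'box': [325.6, 212.8, 28.7, 53.7], 'conf': 0.62}]
```

```bash
python3 - <<'E'
import cv2
a=cv2.imread("pics/top0.png")[110:310,120:370]; cv2.imwrite("pics/top0z.png",cv2.resize(a,None,fx=3,fy=3,interpolation=cv2.INTER_CUBIC))
a=cv2.imread("pics/side0.png")[120:345,110:376]; cv2.imwrite("pics/side0z.png",cv2.resize(a,None,fx=2.6,fy=2.6,interpolation=cv2.INTER_CUBIC))
E
```

```text
(no output)
```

View pics/top0z.png

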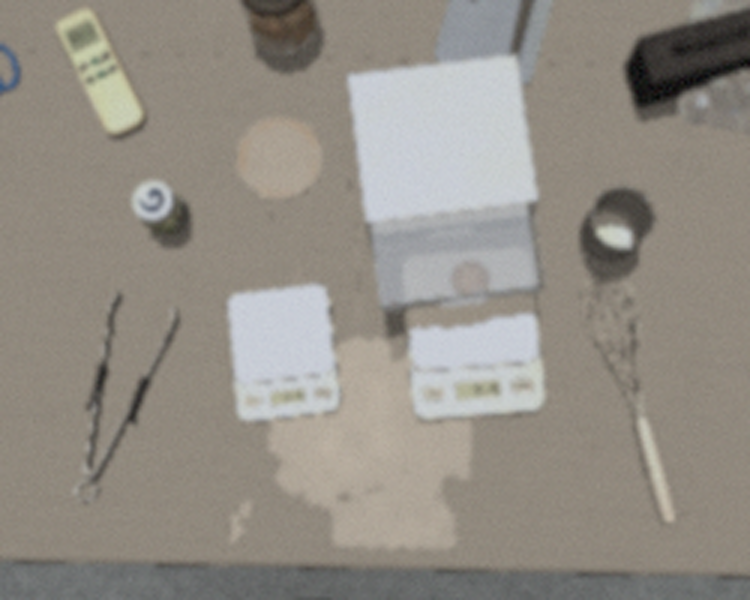

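View pics/side0z.png

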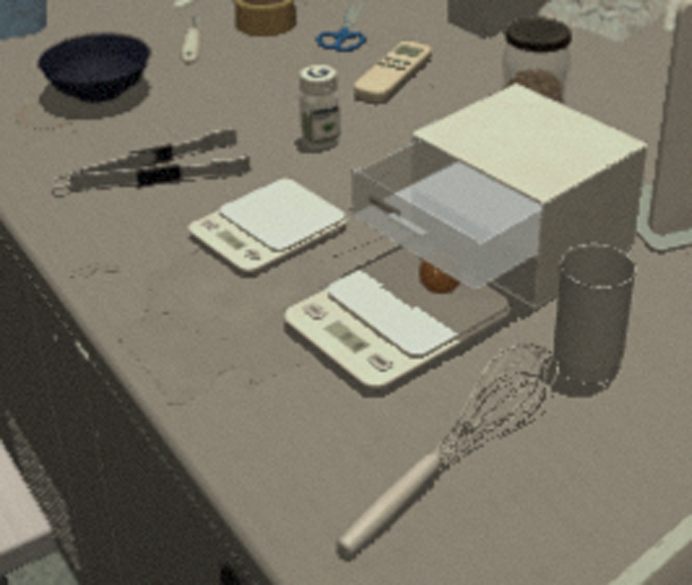

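View pics/top0.png

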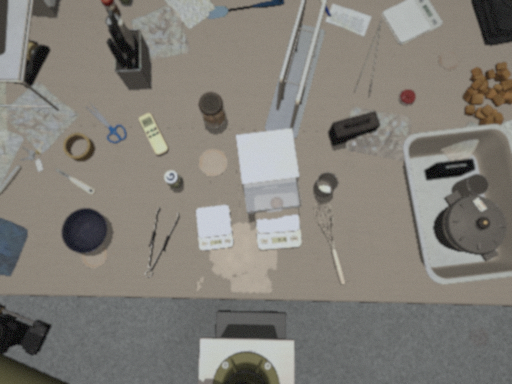

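```bash
cat > h.py <<'E'
import numpy as np, cv2
from cell import monitor, read_camera, camera_info, env, look_for
def ray(c,px,info=None):
    i=info or camera_info(c); K=i["camera_matrix"]
    dx=(px[0]-K[0,2])/K[0,0]; dy=(px[1]-K[1,2])/K[1,1]
    v=np.array([dx,dy]); u=v.copy()
    for _ in range(20): u=v/(1+i["k1"]*(u@u))
    return np.array([u[0],u[1],1.]),i
def onz(c,px,z):
    r,i=ray(c,px); R=i["R"];t=i["t"]
    o=-R.T@t; d=R.T@r
    return o+d*(z-o[2])/d[2]
def proj(c,X):
    i=camera_info(c); p=i["R"]@np.array(X)+i["t"]; u=p[:2]/p[2]; u=u*(1+i["k1"]*(u@u)); K=i["camera_matrix"]
    return np.array([K[0,0]*u[0]+K[0,2],K[1,1]*u[1]+K[1,2]])
E
python3 - <<'E'
from h import *
Z=lambda p:(p[0]/3+120,p[1]/3+110)
for n,p,z in [("orgBL",(349,73),.135),("orgBR",(518,57),.135),("orgFR",(537,203),.135),("orgFL",(367,221),.135),
 ("drFL",(385,305),.13),("drFR",(541,289),.13),("lip",(463,300),.105),("rollthru",(470,276),.06),
 ("ring",(87,490),.01),("tipL",(118,295),.02),("tipR",(177,312),.02),("rL",(100,385),.02),("rR",(139,400),.02),
 ("scFL",(416,416),.015),("scFR",(544,408),.015),("whH",(670,520),.02),("whT",(608,285),.03),("jar",(154,200),.098),("tumb",(615,215),.12),("sc2BL",(230,295),.02),("sc2FR",(338,412),.02)]:
    print(n,onz("top",Z(p),z).round(4))
Y=lambda p:(p[0]/2.6+110,p[1]/2.6+120)
for n,p,z in [("orgtopBL",(517,85),.135),("orgBR",(645,147),.135),("orgFR",(541,203),.135),("orgFL",(414,134),.135),("drtop FL",(353,170),.13),("drFR",(480,243),.13),("roll",(438,272),.05),("ring",(60,190),.01),("tipL",(235,135),.02),("tipR",(247,163),.02),("rL",(158,153),.018),("rR",(159,176),.018),("scF",(375,385),.01),("scFL",(287,318),.015)]:
    print("side",n,onz("side",Y(p),z).round(4))
E
```

```text
orgBL [0.8251 0.0513 0.135 ]
orgBR [ 0.8474 -0.1368  0.135 ]
orgFR [ 0.6809 -0.1584  0.135 ]
orgFL [0.6571 0.0267 0.135 ]
drFL [0.5659 0.005  0.13  ]
drFR [ 0.5867 -0.1634  0.13  ]
lip [ 0.5767 -0.0801  0.105 ]
rollthru [ 0.6112 -0.0893  0.06  ]
ring [0.3622 0.3447 0.01  ]
tipL [0.5871 0.3214 0.02  ]
tipR [0.5684 0.2512 0.02  ]
rL [0.4817 0.3354 0.02  ]
rR [0.4653 0.2893 0.02  ]
scFL [ 0.4534 -0.0307  0.015 ]
scFR [ 0.4656 -0.1786  0.015 ]
whH [ 0.3421 -0.3208  0.02  ]
whT [ 0.6088 -0.2514  0.03  ]
jar [0.6843 0.2683 0.098 ]
tumb [ 0.6724 -0.2458  0.12  ]
sc2BL [0.5897 0.1902 0.02  ]
sc2FR [0.456  0.0593 0.02  ]
side orgtopBL [0.8185 0.0452 0.135 ]
side orgBR [ 0.8408 -0.1419  0.135 ]
side orgFR [ 0.6786 -0.1621  0.135 ]
side orgFL [0.6542 0.0204 0.135 ]
side drtop FL [0.5638 0.0026 0.13  ]
side drFR [ 0.5911 -0.1765  0.13  ]
side roll [ 0.5964 -0.1047  0.05  ]
side ring [0.3531 0.3293 0.01  ]
side tipL [0.5819 0.3098 0.02  ]
side tipR [0.5613 0.2408 0.02  ]
side rL [0.483  0.3282 0.018 ]
side rR [0.4605 0.2779 0.018 ]
side scF [ 0.4716 -0.1739  0.01  ]
side scFL [ 0.4512 -0.043   0.015 ]
```

Tongs lie at the left (zoomed top ~(85–178, 290–490)), whisk right. The organiser is yawed about 7.4° and its drawer hangs over the roll on the larger scale at right. I'll turn, close the fingers and move to the drawer front.

servo_tool(
  commands=[-10,-42,0,0,0,-6.8,-10,-42,0,0,0,-6.8,-12,-44,0,0,0,-6.8,-12,-44,0,0,0,-6.7,-13,-46,0,0,0,0,-13,-46,0,0,0,0,-13,-46,0,0,0,0,-13,-46,0,0,0,0,-13,-46,0,0,0,0,-13,-46,0,0,0,0],
  jaw=0,
  newtons=20,
)

```text
time_s: 1.9
tool_pos: [0.348, 0.1716, 0.2229]
tool_rot: [179.9, 0.1, -172.6]
force: [1.1, 1.3, 0.6]
grip_width: 0.0149
```

servo_tool(
  commands=[-20,-39,0,0,0,0,-20,-39,0,0,0,0,-20,-39,0,0,0,0,-20,-39,0,0,0,0,-20,-39,0,0,0,0,-20,-39,0,0,0,0,-15,-30,0,0,0,0,0,0,35,0,0,0,0,0,40,0,0,0,0,0,0,0,0,0],
)

```text
time_s: 2.9
tool_pos: [0.5115, -0.0709, 0.1431]
tool_rot: [180.0, -0.5, -172.6]
force: [-0.2, 0.5, 0.3]
grip_width: 0.0005
```

```bash
python3 - <<'E'
from h import *
p,d=read_camera("side"); a=p[120:345,110:376,::-1]; cv2.imwrite("pics/s1.png",cv2.resize(a,None,fx=2.6,fy=2.6,interpolation=cv2.INTER_CUBIC))
p,d=read_camera("top"); a=p[110:310,120:370,::-1]; cv2.imwrite("pics/t1.png",cv2.resize(a,None,fx=3,fy=3,interpolation=cv2.INTER_CUBIC))
o=monitor.get_obs(); print(o["tool_pos"],o["qpos"])
E
```

```text
[ 0.51519876 -0.07099478  0.14799085] [-32.87425445   6.01120603  40.33943692 108.25841547  -4.19367709
  67.25045375 106.34339048]
```

View pics/s1.png

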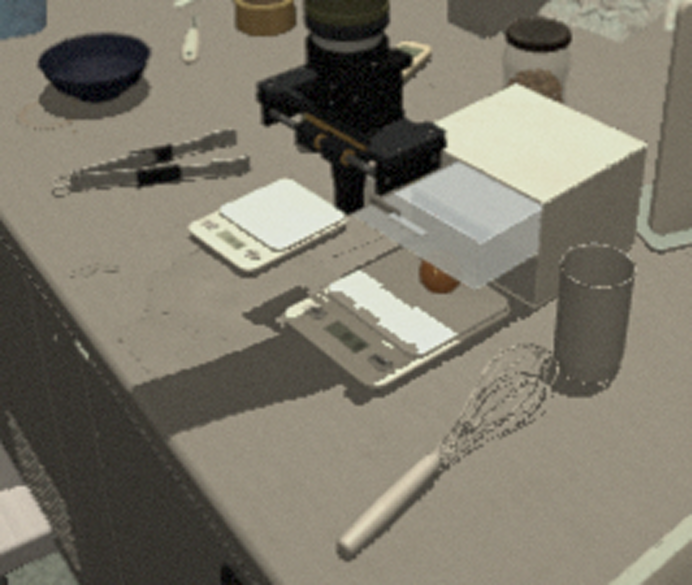

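servo_tool(
  commands=[0,-14,17,0,0,0,0,0,17,0,0,0,-15,0,0,0,0,0,-15,0,0,0,0,0,-15,0,0,0,0,0,-15,0,0,0,0,0,-15,0,0,0,0,0,-15,0,0,0,0,0,-15,0,0,0,0,0,0,0,0,0,0,0],
)

```text
time_s: 4.0
tool_pos: [0.6244, -0.07, 0.1162]
tool_rot: [-180.0, 0.3, -172.4]
force: [-0.2, -0.2, 0.6]
grip_width: 0.0009
```

servo_tool(
  commands=[-8,0,0,0,0,0,-6,0,0,0,0,0,-5,0,0,0,0,0,0,0,0,0,0,0],
)

```text
time_s: 4.4
tool_pos: [0.6407, -0.0688, 0.1138]
tool_rot: [-180.0, 0.0, -172.6]
force: [0.0, 0.1, -0.0]
grip_width: 0.0006
```

servo_tool(
  commands=[-3,0,0,0,0,0,-2,0,0,0,0,0,0,0,0,0,0,0],
)

```text
time_s: 4.7
tool_pos: [0.6453, -0.0683, 0.1135]
tool_rot: [-180.0, 0.0, -172.6]
force: [0.5, -0.0, 0.2]
grip_width: 0.0007
```

```bash
python3 - <<'E'
from h import *
p,d=read_camera("side"); a=p[120:345,110:376,::-1]; cv2.imwrite("pics/s2.png",cv2.resize(a,None,fx=2.6,fy=2.6,interpolation=cv2.INTER_CUBIC))
o=monitor.get_obs(); print(o["tool_pos"],o["force"])
E
```

```text
[ 0.6451511  -0.06831286  0.11349246] [ 0.07704145 -0.62471758  0.45292932]
```

View pics/s2.png

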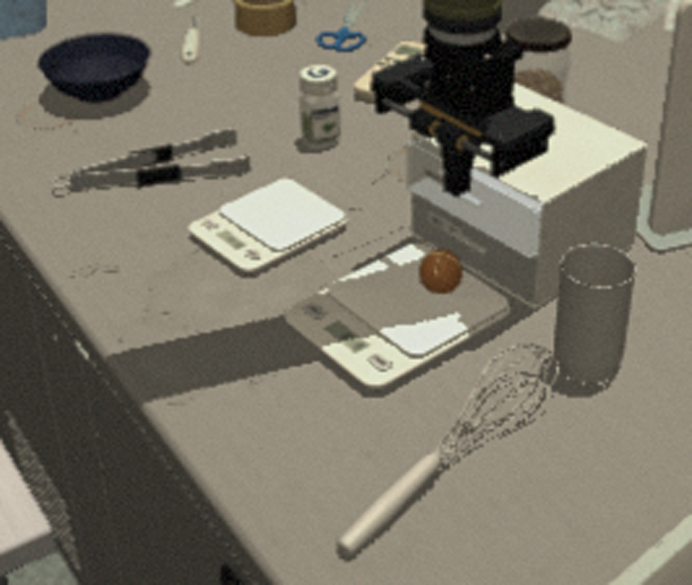

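servo_tool(
  commands=[-3,0,0,0,0,0,0,0,0,0,0,0],
)

```text
time_s: 4.95
tool_pos: [0.6483, -0.0678, 0.1135]
tool_rot: [-180.0, 0.0, -172.6]
force: [0.0, -0.2, -1.0]
grip_width: 0.0001
```

servo_tool(
  commands=[-3,0,0,0,0,0,0,0,0,0,0,0],
)

```text
time_s: 5.15
tool_pos: [0.651, -0.0674, 0.1134]
tool_rot: [180.0, -0.0, -172.6]
force: [-1.3, 0.6, 1.0]
grip_width: 0.0005
```

servo_tool(
  commands=[-3,0,0,0,0,0,0,0,0,0,0,0],
)

```text
time_s: 5.35
tool_pos: [0.655, -0.0669, 0.1136]
tool_rot: [-180.0, 0.1, -172.6]
force: [-0.2, -0.0, -0.1]
grip_width: 0.0006
```

servo_tool(
  commands=[-3,0,0,0,0,0,0,0,0,0,0,0],
)

```text
time_s: 5.55
tool_pos: [0.6565, -0.0669, 0.1135]
tool_rot: [180.0, -0.1, -172.6]
force: [-4.0, -0.5, 2.4]
grip_width: 0.0004
```

servo_tool(
  commands=[-2,0,0,0,0,0,0,0,0,0,0,0],
)

```text
time_s: 5.75
tool_pos: [0.6566, -0.0669, 0.1135]
tool_rot: [179.9, -0.3, -172.6]
force: [-9.1, 0.2, 4.9]
grip_width: 0.0003
```

```bash
python3 - <<'E'
from h import *
o=monitor.get_obs(); print(o["tool_pos"],o["force"])
p,d=read_camera("side"); a=p[150:260,240:380,::-1]; cv2.imwrite("pics/s3.png",cv2.resize(a,None,fx=5,fy=5,interpolation=cv2.INTER_CUBIC))
p,d=read_camera("wrist"); cv2.imwrite("pics/w3.png",p[:,:,::-1])
E
```

```text
[ 0.65655283 -0.0669325   0.11345879] [-9.14289838  0.16658505  4.8765732 ]
```

View pics/s3.png

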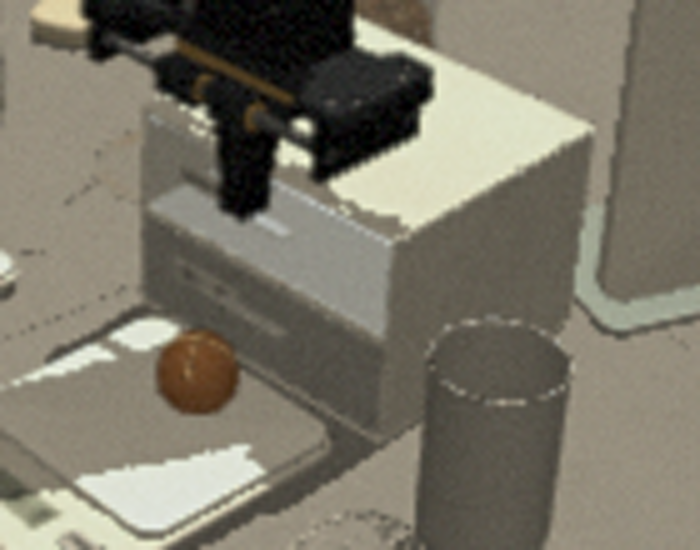

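View pics/w3.png

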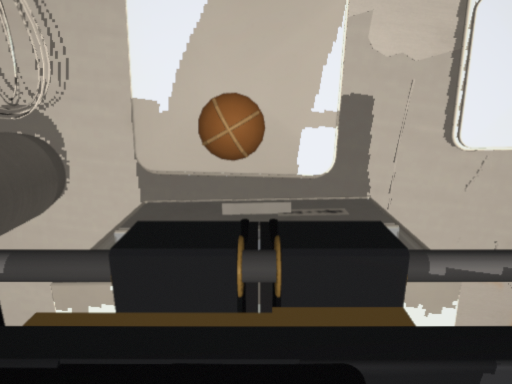

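```bash
cat >> h.py <<'E'
from scipy.spatial.transform import Rotation as Ro
def wz(px,z,pos=None,rot=None):
    i=camera_info("wrist"); r,_=ray("wrist",px,i); T=np.array(i["T_tool_cam"])
    if pos is None:
        o=monitor.get_obs(); pos,rot=o["tool_pos"],o["tool_rot"]
    Rw=Ro.from_euler("xyz",rot,degrees=True).as_matrix()
    o=Rw@T[:3,3]+pos; d=Rw@T[:3,:3]@r
    return o+d*(z-o[2])/d[2]
E
python3 - <<'E'
from h import *
print(look_for("wrist","bread_roll")[:2], look_for("side","bread_roll")[:2])
print(camera_info("wrist"))
print("roll",wz((232,127),.062),wz((232,127),.042))
print("plate back corners",wz((135,170),.024),wz((337,173),.024))
Y=lambda p:(p[0]/5+240,p[1]/5+150)
print("side roll", onz("side",Y((198,372)),.043), "front edge org L/R bottom", onz("side",Y((145,285)),.0),onz("side",Y((380,440)),.0))
E
```

```text
[{'box': [197.2, 93.2, 66.9, 65.3], 'conf': 0.96}, {'box': [0.0, 131.2, 67.4, 103.6], 'conf': 0.42}] [{'box': [143.2, 177.3, 64.5, 17.4], 'conf': 0.59}, {'box': [272.3, 215.1, 14.9, 14.0], 'conf': 0.51}]
{'camera_matrix': array([[343.54254109,   0.        , 258.68111044],
       [  0.        , 343.54254109, 187.95053011],
       [  0.        ,   0.        ,   1.        ]]), 'k1': -0.007241321864198844, 'T_tool_cam': array([[-2.08609274e-04, -9.66731524e-01, -2.55793113e-01,
         6.84549194e-02],
       [ 9.99999884e-01, -3.12722362e-04,  3.66348083e-04,
        -4.28194529e-04],
       [-4.34152467e-04, -2.55793007e-01,  9.66731477e-01,
        -1.61760743e-01],
       [ 0.00000000e+00,  0.00000000e+00,  0.00000000e+00,
         1.00000000e+00]])}
roll [ 0.60811956 -0.09001241  0.062     ] [ 0.60985976 -0.0913013   0.042     ]
plate back corners [ 0.65218466 -0.1608486   0.024     ] [ 0.63518134 -0.01081806  0.024     ]
side roll [ 0.605192   -0.09811209  0.043     ] front edge org L/R bottom [0.66658384 0.03716234 0.        ] [ 0.68534963 -0.15894224  0.        ]
```

servo_tool(
  commands=[25,0,0,0,0,0,40,0,-10,0,0,0,35,0,-40,0,0,0,0,0,-45,0,0,0,4,44,0,0,0,0,4,44,0,0,0,0,4,44,0,0,0,0,4,44,0,0,0,0,4,44,0,0,0,0,4,44,0,0,0,0],
  jaw=87,
)

```text
time_s: 6.95
tool_pos: [0.5042, 0.1817, 0.2068]
tool_rot: [179.9, 0.2, -172.6]
force: [0.5, 0.6, 0.4]
grip_width: 0.0725
```

servo_tool(
  commands=[4,44,0,0,0,0,4,44,0,0,0,0,4,44,0,0,0,0,0,0,0,0,0,8.5,0,0,0,0,0,8.5,0,0,0,0,0,8.5,0,0,0,0,0,8.5,0,0,0,0,0,8.5,0,0,0,0,0,8.5,0,0,0,0,0,8.5],
)

```text
time_s: 7.95
tool_pos: [0.4758, 0.3096, 0.2065]
tool_rot: [179.9, -0.0, 127.5]
force: [-0.4, -0.1, 0.1]
grip_width: 0.0871
```

servo_tool(
  commands=[0,0,0,0,0,8.5,0,0,0,0,0,8.5,0,0,0,0,0,8.5,0,0,0,0,0,8.5,0,0,0,0,0,8.5,0,0,0,0,0,8.5,0,0,0,0,0,8.5,0,0,0,0,0,8.5,0,0,0,0,0,8.5,0,0,0,0,0,8.5],
)

```text
time_s: 8.95
tool_pos: [0.4758, 0.3096, 0.2066]
tool_rot: [-180.0, -0.1, 42.5]
force: [-0.8, 1.4, -0.1]
grip_width: 0.0872
```

servo_tool(
  commands=[0,0,0,0,0,8.5,0,0,0,0,0,8.5,0,0,0,0,0,8.5,0,0,0,0,0,8.5,0,0,0,0,0,8.5,0,0,0,0,0,8.5,0,0,0,0,0,6.5,0,0,0,0,0,0],
)

```text
time_s: 9.75
tool_pos: [0.4757, 0.3094, 0.2065]
tool_rot: [-179.9, -0.1, -14.6]
force: [1.1, 0.0, 0.5]
grip_width: 0.0873
```

```bash
python3 - <<'E'
from h import *
o=monitor.get_obs(); print(o["tool_pos"],o["tool_rot"],o["qpos"].round(1))
p,d=read_camera("wrist"); cv2.imwrite("pics/w4.png",p[:,:,::-1])
p,d=read_camera("side"); a=p[120:345,110:376,::-1]; cv2.imwrite("pics/s4.png",cv2.resize(a,None,fx=2.6,fy=2.6,interpolation=cv2.INTER_CUBIC))
E
```

```text
[0.47567239 0.30942211 0.20647798] [-1.79909082e+02 -6.25094179e-02 -1.46197203e+01] [ -73.6   10.2   42.7   97.9   -7.2   74.5 -134. ]
```

View pics/w4.png

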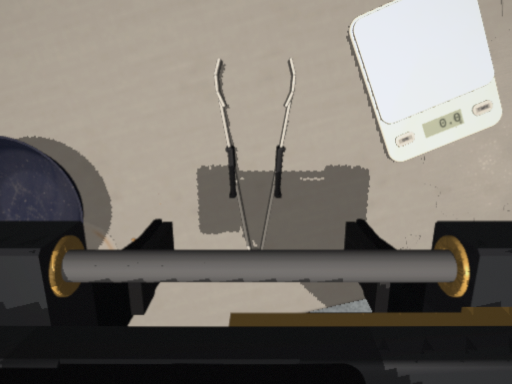

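View pics/s4.png

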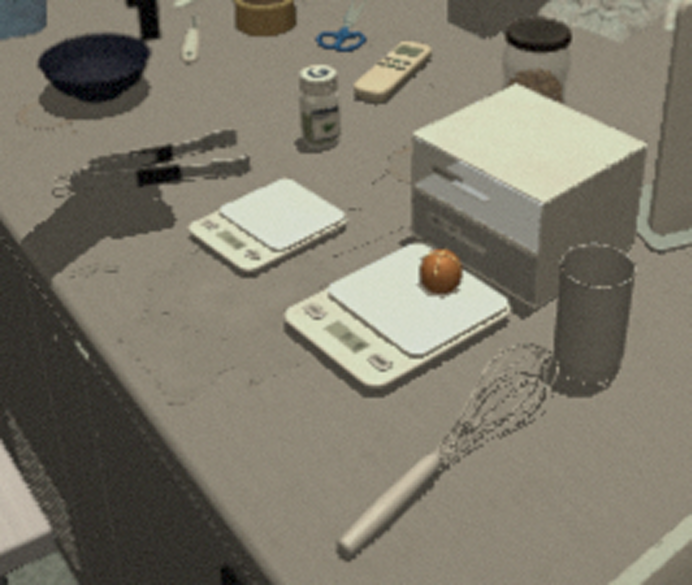

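```bash
python3 - <<'E'
from h import *
pos=[0.47567,0.30942,0.20648];rot=[-179.909,-.0625,-14.62]
w=lambda p,z:wz(p,z,pos,rot)
L=(w((230.5,148),.021)+w((233,197),.021))/2; R=(w((281,148),.021)+w((277,197),.021))/2
print("L",L,"R",R,"dist",np.linalg.norm(L-R),"len",np.linalg.norm(w((230.5,148),.021)-w((233,197),.021)))
g=(L+R)/2; t=(w((219,62),.024)+w((292,61),.024))/2
print("g",g,"tips",t,"yaw",np.degrees(np.arctan2(*(t-g)[1::-1])), "d",np.linalg.norm((t-g)[:2]))
a=(L-R); print("yaw from rests",np.degrees(np.arctan2(-a[0],a[1])))
pv=w((256,248),.015); print("pivot",pv,"yaw",np.degrees(np.arctan2(*(t-pv)[1::-1])))
s=np.radians(-14.62); d=(g-np.array(pos))*1000
print("tool dx,dy",d[0]*np.cos(s)+d[1]*np.sin(s), d[0]*np.sin(s)-d[1]*np.cos(s))
E
```

```text
L [0.47813339 0.33804772 0.021     ] R [0.4658211  0.29082292 0.021     ] dist 0.0488034148439669 len 0.05184618054703251
g [0.47197724 0.31443532 0.021     ] tips [0.57682729 0.28663942 0.024     ] yaw -14.84765912321931 d 0.10847185594743922
yaw from rests -14.612666983829525
pivot [0.38769135 0.33599912 0.015     ] yaw -14.626515451129098
tool dx,dy -4.839092250104924 -3.9208510054229384
```

servo_tool(
  commands=[-5,-4,0,0,0,0,0,0,40,0,0,0,0,0,40,0,0,0,0,0,40,0,0,0,0,0,40,0,0,0,0,0,22,0,0,0,0,0,0,0,0,0,0,0,0,0,0,0],
)

```text
time_s: 10.65
tool_pos: [0.4716, 0.3145, 0.0247]
tool_rot: [-180.0, -0.0, -14.5]
force: [0.4, 0.8, 0.3]
grip_width: 0.0871
```

```bash
python3 - <<'E'
from h import *
o=monitor.get_obs(); print(o["tool_pos"],o["tool_rot"],o["force"])
p,d=read_camera("wrist"); cv2.imwrite("pics/w5.png",p[:,:,::-1])
E
```

```text
[0.47158837 0.31449336 0.02468302] [-1.79987175e+02 -2.51289634e-02 -1.45482796e+01] [0.37700157 0.79833698 0.3252588 ]
```

View pics/w5.png

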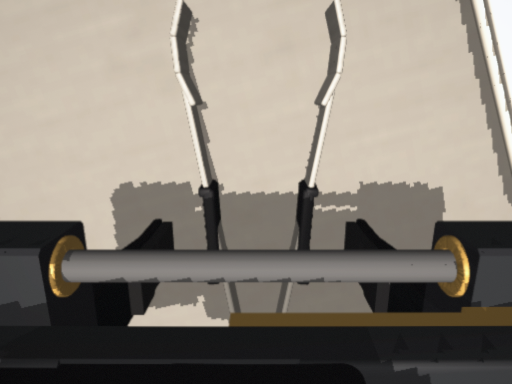

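servo_tool(
  commands=[0,0,12,0,0,0,0,0,9,0,0,0,0,0,0,0,0,0],
)

```text
time_s: 11.0
tool_pos: [0.4704, 0.3137, 0.0021]
tool_rot: [179.9, 0.1, -14.6]
force: [-0.2, -0.0, -0.5]
grip_width: 0.0869
```

servo_tool(
  commands=[0,0,0,0,0,0,0,0,0,0,0,0,0,0,0,0,0,0,0,0,0,0,0,0,0,0,0,0,0,0,0,0,0,0,0,0],
  jaw=48,
  newtons=40,
)

```text
time_s: 11.6
tool_pos: [0.4716, 0.3141, 0.0034]
tool_rot: [-180.0, -0.0, -14.6]
force: [0.6, -0.5, 0.4]
grip_width: 0.0503
```

```bash
python3 - <<'E'
from h import *
o=monitor.get_obs(); print(o["tool_pos"],o["tool_rot"],o["force"],o["grip_width"])
p,d=read_camera("wrist"); cv2.imwrite("pics/w6.png",p[:,:,::-1])
E
```

```text
[0.47156348 0.31414188 0.00340203] [-1.79976771e+02 -2.49644278e-02 -1.45992947e+01] [ 0.58321332 -0.52734561  0.39534707] 0.05030502974400691
```

View pics/w6.png

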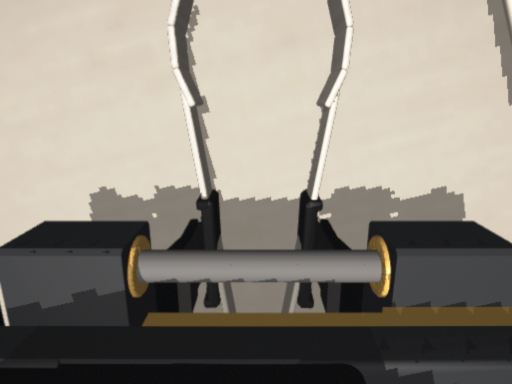

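servo_tool(
  commands=[0,0,0,0,0,0,0,0,0,0,0,0,0,0,0,0,0,0,0,0,0,0,0,0],
)

```text
time_s: 12.05
tool_pos: [0.4716, 0.3141, 0.0034]
tool_rot: [-180.0, -0.0, -14.6]
force: [0.5, -0.0, 2.2]
grip_width: 0.0484
```

servo_tool(
  commands=[0,0,-10,0,0,0,0,0,-15,0,0,0,0,0,-25,0,0,0,0,0,-30,0,0,0,0,0,-20,0,0,0,0,0,0,0,0,0,0,0,0,0,0,0],
)

```text
time_s: 12.75
tool_pos: [0.4712, 0.3144, 0.1039]
tool_rot: [-179.9, -0.0, -14.6]
force: [0.0, 0.2, -0.6]
grip_width: 0.048
```

```bash
python3 - <<'E'
from h import *
o=monitor.get_obs(); print(o["tool_pos"],o["tool_rot"],o["force"],o["grip_width"])
p,d=read_camera("wrist"); cv2.imwrite("pics/w7.png",p[:,:,::-1])
p,d=read_camera("side"); a=p[100:220,110:270,::-1]; cv2.imwrite("pics/s7.png",cv2.resize(a,None,fx=4,fy=4,interpolation=cv2.INTER_CUBIC))
E
```

```text
[0.47124053 0.31439127 0.10387695] [-1.79919908e+02 -4.56038140e-03 -1.45830542e+01] [ 0.02839336  0.19832845 -0.63390833] 0.04799899233855489
```

View pics/w7.png

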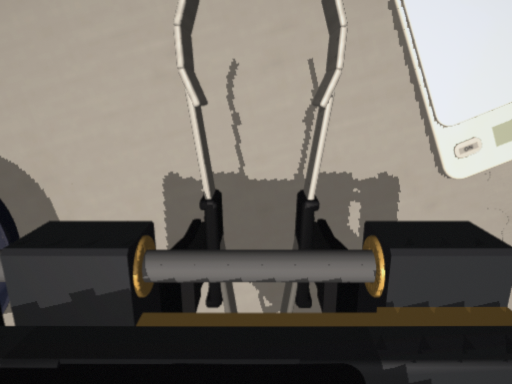

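View pics/s7.png

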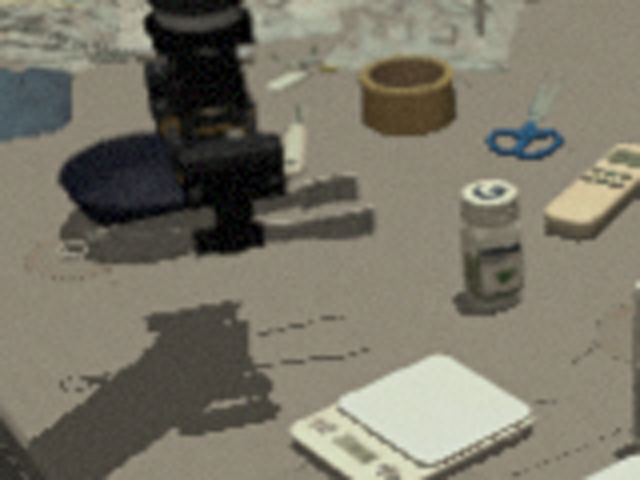

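servo_tool(
  commands=[0,0,-10,0,0,-3,0,0,-15,0,0,-4,0,0,-15,0,0,-5,0,0,-10,0,0,-5,0,0,0,0,0,-5,-2,8,0,0,0,0,-3,18,0,0,0,0,-5,30,0,0,0,0,-5,34,0,0,0,0,-6,36,0,0,0,0],
)

```text
time_s: 13.85
tool_pos: [0.4659, 0.1834, 0.1522]
tool_rot: [179.9, 0.1, 7.3]
force: [0.7, -0.9, -1.2]
grip_width: 0.0481
```

servo_tool(
  commands=[-6,36,0,0,0,0,-6,36,0,0,0,0,-6,36,0,0,0,0,-6,36,0,0,0,0,-6,36,0,0,0,0,-5,36,0,0,0,0,-5,36,0,0,0,0,-4,26,0,0,0,0,0,12,0,0,0,0,0,0,0,0,0,0],
)

```text
time_s: 14.85
tool_pos: [0.4588, -0.11, 0.1524]
tool_rot: [-180.0, 0.1, 7.0]
force: [0.4, 0.3, -0.2]
grip_width: 0.0483
```

```bash
python3 - <<'E'
from h import *
o=monitor.get_obs(); print(o["tool_pos"],o["tool_rot"],o["force"],o["grip_width"])
p,d=read_camera("wrist"); cv2.imwrite("pics/w8.png",p[:,:,::-1])
print(look_for("wrist","bread_roll")[:2])
E
```

```text
[ 0.45875635 -0.1099929   0.15235903] [-1.79982106e+02  8.62509889e-02  7.00747586e+00] [ 0.39912963  0.34817089 -0.16377172] 0.04828532870570035
[{'box': [232.5, 0.0, 51.1, 13.7], 'conf': 0.78}]
```

View pics/w8.png

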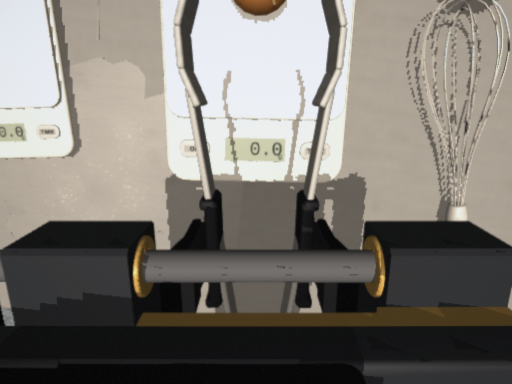

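servo_tool(
  commands=[0,0,15,0,0,0,0,0,25,0,0,0,0,0,30,0,0,0,0,0,25,0,0,0,0,0,14,0,0,0,0,0,9,0,0,0,0,0,0,0,0,0,0,0,0,0,0,0],
)

```text
time_s: 15.75
tool_pos: [0.4608, -0.1065, 0.0356]
tool_rot: [-180.0, -0.0, 7.4]
force: [-0.5, -0.3, -0.4]
grip_width: 0.0484
```

```bash
python3 - <<'E'
from h import *
o=monitor.get_obs(); print(o["tool_pos"],o["tool_rot"],o["force"],o["grip_width"])
p,d=read_camera("wrist"); cv2.imwrite("pics/w9.png",p[:,:,::-1])
p,d=read_camera("side"); a=p[150:300,190:370,::-1]; cv2.imwrite("pics/s9.png",cv2.resize(a,None,fx=4,fy=4,interpolation=cv2.INTER_CUBIC))
E
```

```text
[ 0.46078911 -0.10651598  0.03558634] [-1.79989856e+02 -3.07387591e-02  7.42679160e+00] [-0.49842815 -0.27520449 -0.36716705] 0.04835439486250269
```

View pics/w9.png

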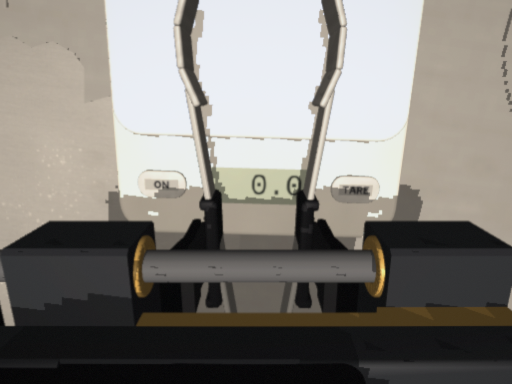

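View pics/s9.png

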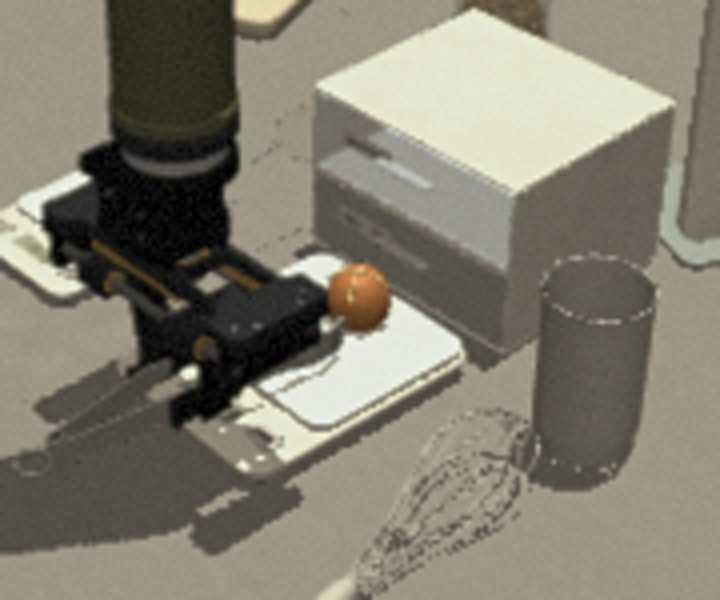

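servo_tool(
  commands=[0,3,3,0,0,0,0,0,2,0,0,0,5,0,0,0,0,0,10,0,0,0,0,0,5,0,0,0,0,0,0,0,0,0,0,0,0,0,0,0,0,0],
)

```text
time_s: 16.55
tool_pos: [0.4807, -0.1074, 0.0301]
tool_rot: [180.0, 0.0, 7.4]
force: [0.0, 0.4, -0.8]
grip_width: 0.0482
```

```bash
python3 - <<'E'
from h import *
o=monitor.get_obs(); print(o["tool_pos"],o["tool_rot"],o["force"],o["grip_width"])
p,d=read_camera("top"); a=p[175:265,230:350,::-1]; cv2.imwrite("pics/t10.png",cv2.resize(a,None,fx=6,fy=6,interpolation=cv2.INTER_CUBIC))
p,d=read_camera("side"); a=p[190:270,220:320,::-1]; cv2.imwrite("pics/s10.png",cv2.resize(a,None,fx=6,fy=6,interpolation=cv2.INTER_CUBIC))
E
```

```text
[ 0.480656   -0.10744461  0.03007236] [1.79969596e+02 3.56172174e-02 7.40632110e+00] [ 0.03001068  0.41321415 -0.78460972] 0.04822928389099141
```

View pics/t10.png

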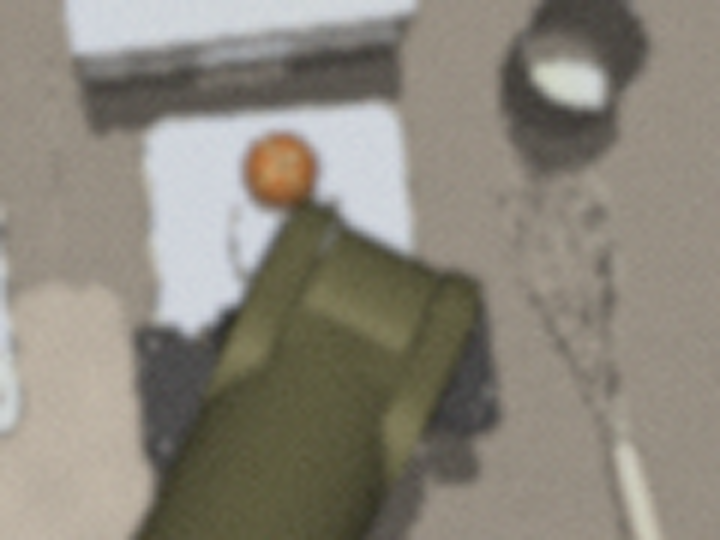

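View pics/s10.png

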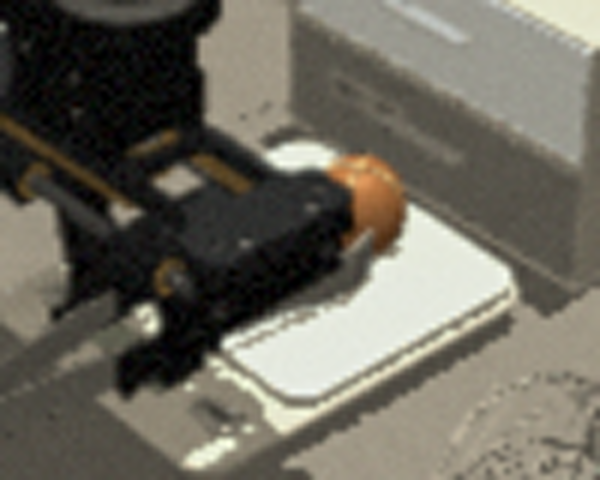

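```bash
python3 - <<'E'
from h import *
Y=lambda p:(p[0]/6+230,p[1]/6+175)
t=onz("top",Y((234,207)),.045); r=onz("top",Y((281,171)),.045); o=np.array([.4807,-.1074,.045])
a=np.radians(7.4)
for v in (t,r):
    d=(v-o)*1000; print(v.round(4), d[0]*np.cos(a)+d[1]*np.sin(a), d[0]*np.sin(a)-d[1]*np.cos(a))
E
```

```text
[ 0.5869 -0.0637  0.045 ] 110.93288316502014 -29.63507453745768
[ 0.6084 -0.0905  0.045 ] 128.83671731765267 -0.2826271850168176
```

servo_tool(
  commands=[6,0,0,0,0,0,10,0,0,0,0,0,10,0,0,0,0,0,10,0,0,0,0,0,5,0,0,0,0,0,0,0,0,0,0,0,0,0,0,0,0,0],
)

```text
time_s: 17.35
tool_pos: [0.521, -0.1022, 0.03]
tool_rot: [180.0, 0.0, 7.4]
force: [0.2, -0.2, -0.5]
grip_width: 0.0481
```

```bash
python3 - <<'E'
from h import *
o=monitor.get_obs(); print(o["tool_pos"],o["tool_rot"],o["force"],o["grip_width"])
p,d=read_camera("wrist"); cv2.imwrite("pics/w11.png",p[:,:,::-1])
p,d=read_camera("top"); a=p[175:265,230:350,::-1]; cv2.imwrite("pics/t11.png",cv2.resize(a,None,fx=6,fy=6,interpolation=cv2.INTER_CUBIC))
E
```

```text
[ 0.52103012 -0.10218785  0.02999179] [1.79989576e+02 4.23647540e-02 7.38981150e+00] [ 0.21476852 -0.20887122 -0.48344705] 0.04813556519892577
```

View pics/w11.png

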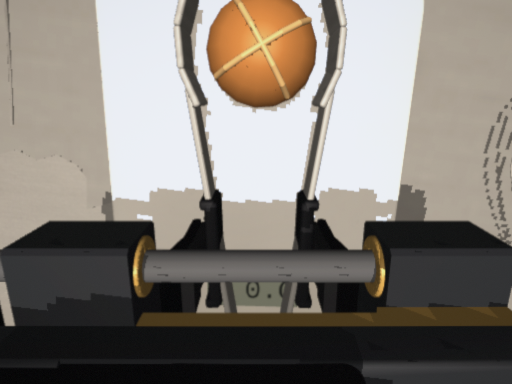

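View pics/t11.png

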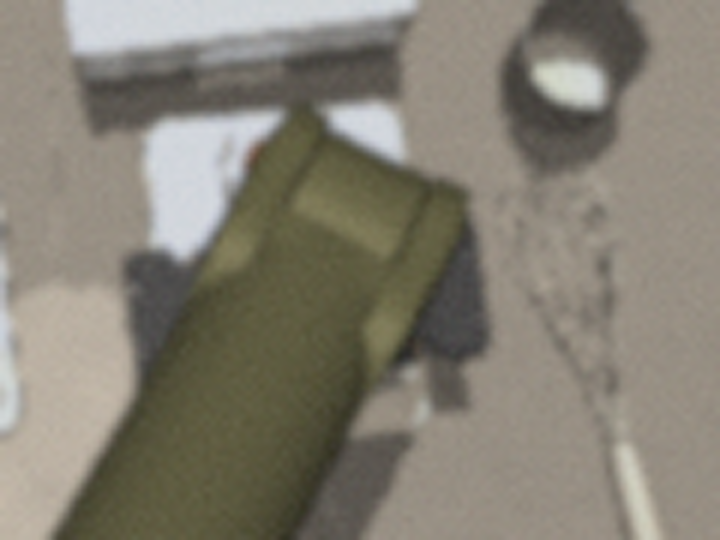

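servo_tool(
  commands=[0,0,0,0,0,0,0,0,0,0,0,0,0,0,0,0,0,0,0,0,0,0,0,0],
  jaw=43,
  newtons=28,
)

```text
time_s: 17.85
tool_pos: [0.5213, -0.1019, 0.0302]
tool_rot: [-180.0, -0.0, 7.4]
force: [0.3, -0.3, -1.4]
grip_width: 0.0436
```

servo_tool(
  commands=[0,0,0,0,0,0,0,0,0,0,0,0,0,0,0,0,0,0,0,0,0,0,0,0,0,0,0,0,0,0,0,0,0,0,0,0],
  jaw=34,
  newtons=28,
)

```text
time_s: 18.45
tool_pos: [0.5213, -0.1019, 0.0302]
tool_rot: [-180.0, -0.0, 7.4]
force: [0.1, -0.1, -0.7]
grip_width: 0.0396
```

```bash
python3 - <<'E'
from h import *
o=monitor.get_obs(); print(o["tool_pos"],o["tool_rot"],o["force"],o["grip_width"])
p,d=read_camera("wrist"); cv2.imwrite("pics/w12.png",p[:,:,::-1])
E
```

```text
[ 0.52133783 -0.10194495  0.03018696] [-1.79997819e+02 -2.55635074e-03  7.40195928e+00] [ 0.07707361 -0.08130706 -0.72458721] 0.039619683359470456
```

View pics/w12.png

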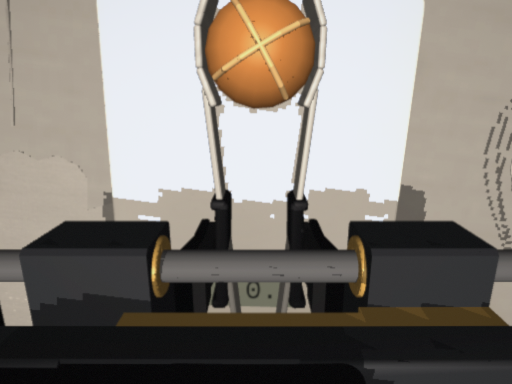

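servo_tool(
  commands=[0,0,-3,0,0,0,0,0,-5,0,0,0,0,0,-8,0,0,0,0,0,-8,0,0,0,0,0,-8,0,0,0,0,0,-8,0,0,0,0,0,-5,0,0,0,0,0,0,0,0,0],
)

```text
time_s: 19.3
tool_pos: [0.522, -0.1019, 0.0761]
tool_rot: [-180.0, -0.1, 7.4]
force: [0.0, 0.5, -1.2]
grip_width: 0.0395
```

```bash
python3 - <<'E'
from h import *
o=monitor.get_obs(); print(o["tool_pos"],o["tool_rot"],o["force"],o["grip_width"])
p,d=read_camera("wrist"); cv2.imwrite("pics/w13.png",p[:,:,::-1])
p,d=read_camera("side"); a=p[150:300,190:370,::-1]; cv2.imwrite("pics/s13.png",cv2.resize(a,None,fx=4,fy=4,interpolation=cv2.INTER_CUBIC))
E
```

```text
[ 0.52199677 -0.10193247  0.07611125] [-1.79992006e+02 -1.00388666e-01  7.41600648e+00] [ 0.00692032  0.53953957 -1.23491096] 0.03952854343109835
```

View pics/w13.png

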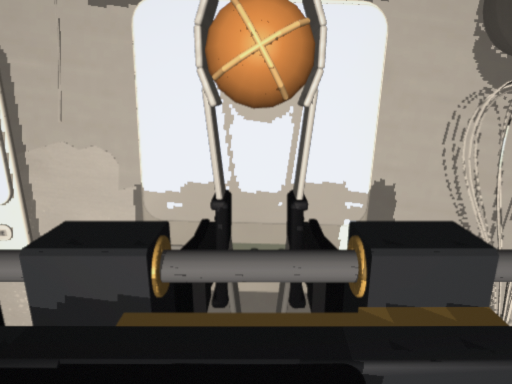

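View pics/s13.png

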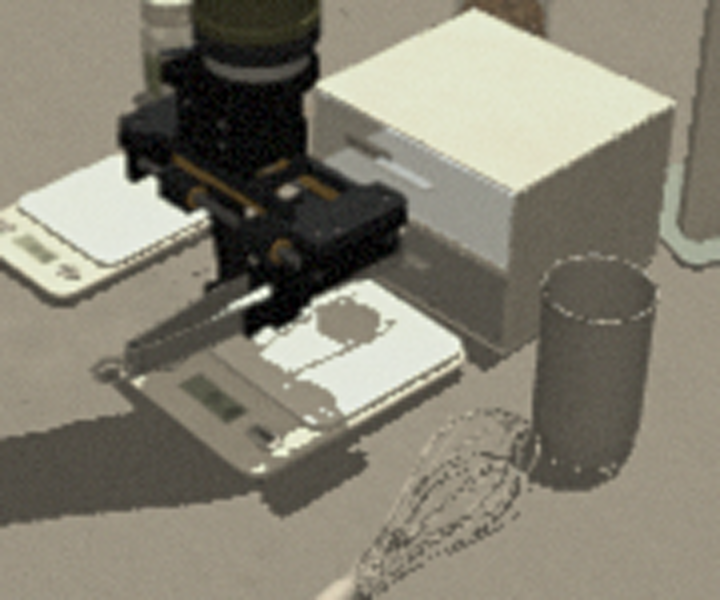

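Roll lifted firmly (same pixels (260,50) between the cups, no tilt, and a roll-shaped shadow on the plate). I'll raise it the rest of the way.

servo_tool(
  commands=[0,0,-5,0,0,0,0,0,-9,0,0,0,0,0,-11,0,0,0,0,0,-11,0,0,0,0,0,-10,0,0,0,0,0,-7,0,0,0,0,0,-3,0,0,0,0,0,0,0,0,0,0,0,0,0,0,0,0,0,0,0,0,0],
)

```text
time_s: 20.4
tool_pos: [0.521, -0.1019, 0.1308]
tool_rot: [-180.0, 0.0, 7.4]
force: [-0.4, -0.0, -1.8]
grip_width: 0.0398
```

servo_tool(
  commands=[0,0,0,0,0,0,0,0,0,0,0,0,0,0,0,0,0,0,0,0,0,0,0,0,0,0,0,0,0,0],
)

```text
time_s: 20.9
tool_pos: [0.5213, -0.102, 0.1312]
tool_rot: [-180.0, -0.0, 7.4]
force: [-0.1, 0.3, -1.3]
grip_width: 0.0396
```

```bash
python3 - <<'E'
from h import *
o=monitor.get_obs(); print(o["tool_pos"],o["tool_rot"],o["force"],o["grip_width"],abs(o["joint_velocities"]).max())
p,d=read_camera("wrist"); cv2.imwrite("pics/w14.png",p[:,:,::-1])
p,d=read_camera("side"); a=p[120:345,110:376,::-1]; cv2.imwrite("pics/s14.png",cv2.resize(a,None,fx=2.6,fy=2.6,interpolation=cv2.INTER_CUBIC))
E
```

```text
[ 0.52130563 -0.1019504   0.13117095] [-1.79995682e+02 -2.05667140e-03  7.40174197e+00] [-0.11178585  0.32591251 -1.33902468] 0.03958560242082667 0.12177670876167043
```

View pics/w14.png

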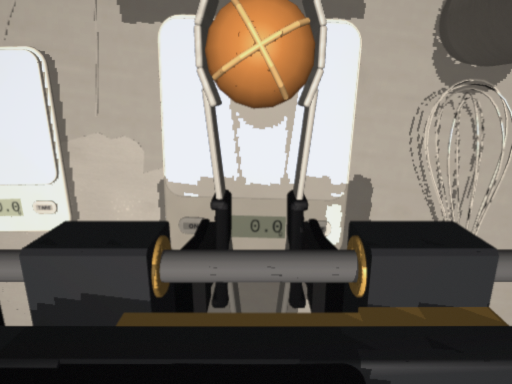

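View pics/s14.png

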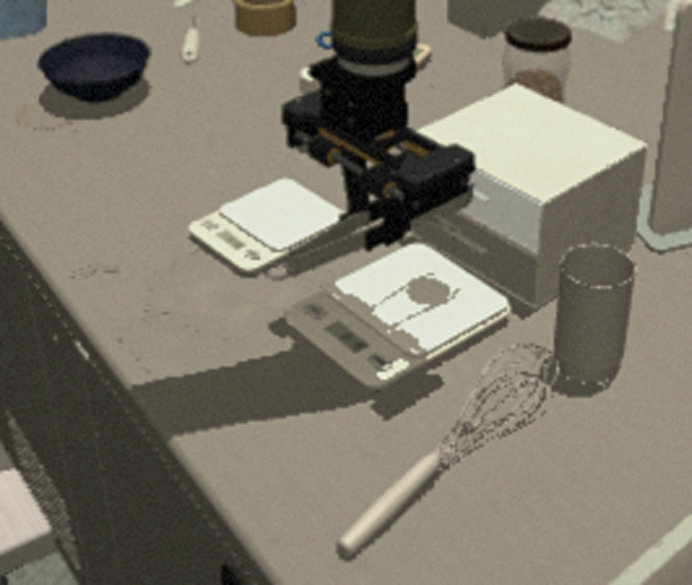

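The roll hangs still between the cups, in the same place at (260,50). It has been lifted 101 mm, to a mid height of about 0.141 m. The drawer is home and the whisk, jar and tumbler stand where they were.

```bash
python3 -c "
from cell import env
print(env.sign_off())"
```

```text
the job is handed in; nothing more can be done
None
```

The job is handed in at about 21 s of the 61 s allowed. The drawer is home, and the gripper still holds the tongs with the roll between their tips.

- **Drawer:** I pushed it with closed fingers until it stopped moving, with the push force at 9 N, well above the catch's 4 N. The picture taken at the stop and the next one, with the arm clear, showed its front flush with the lower drawer. I had no direct reading of the drawer joint.
- **Tongs:** I gripped them on the rests at 48 mm, lifted them level, and moved them in around the roll. The top and wrist cameras agreed on the roll's position to about 1 mm. An early side-camera estimate was several mm off, and I did not use it.
- **Roll:** The tips closed on it at 39.6 mm finger width with a 28 N grip, and I raised it 101 mm. That puts its middle at about 0.141 m, worked out from the arm's lift, not measured separately.
- **Last check:** The roll had not shifted between the tips during the lift, and the arm was still. In the final pictures the whisk and tumbler had not moved. The gripper largely hid the spice jar, but the arm never went near it.

No check failed.

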